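# Check both springs of the key reader's mirror mount

### The job

Check the springs of the tilting mirror mount from the key reader: with the fingertips press the left corner pad down until its pointer stands at the dark mark on its scale, not well past it, keep it there for about a second and let the corner come back up; then do the same with the right corner pad. Press one corner at a time, never pull the plate up, do not touch the mirror or shift the marks, and leave the loose things around it where they lie.

Things in the scene. Friction and masses are not known exactly. Their poses are not given: they have to be found in the camera images.
- tilt_mount: Fixed mirror mount: grey base 104 x 104 mm, origin centre of its underside, z up; nothing on it above 90 mm. Aluminium tilt plate 90 x 90 x 8 mm, mid-height 68 mm, centred over it. It rocks on a pivot at its far right corner (+32, -32) mm. Press pads on two corners: left (+32, +33), the farther one, and right (-33, -32), the nearer one; 4th corner bare. Brass needle pointers run from the pads to white upright scales.
- left_pad_top (a point): Top centre of the left press pad: domed steel button 18 mm across, its top 12 mm above the plate's top, 84 mm above the bench at rest, 65 mm from the pivot; it moves with the plate. The spring pushes it up, about 0.95 N per mm pressed; 6 to 16 mm of press (6 to 16 N) reaches the mark, and it comes home by itself when let go.
- right_pad_top (a point): Top centre of the right press pad; same shape, height and spring as the left one.
- left_pointer_tip (a point): Tip of the left needle pointer, 130 mm from the pivot on the line through the left pad, 68 mm above the bench at rest: it goes down 2 mm for each mm that the left pad is pressed, and does not react to the right pad.
- right_pointer_tip (a point): Tip of the right needle pointer, 130 mm from the pivot on the line through the right pad; goes down 2 mm for each mm that the right pad is pressed, and does not react to the left pad.
- left_mark_line (a point): Middle of the left mark, straight below the left pointer tip's rest position, 12 to 32 mm lower. The mark is a dark clip 10 mm high, 24 mm wide, clamped round the white left scale (18 mm wide, top 86 mm above the bench) beside the pointer's path. The pointer is at the mark when its tip is as high as this point, within the clip's height. z is up.
- right_mark_line (a point): Middle of the right mark, the same kind of clip on the right scale, straight below the right pointer tip's rest position, 12 to 32 mm lower, usually not at the same height as the left one. z is up.
- left_tilt (a joint): Tilt of the plate by the left corner, rad: about 0 at rest, grows as the left pad is pressed (the pointer goes down 0.130 x sin of it, in m; mark reached at 0.09 to 0.25), stop at 0.36, negative if that corner is lifted.
- right_tilt (a joint): Tilt of the plate by the right corner, the same way.
- mirror: Round mirror in a dark ring, 38 mm across, on the middle of the tilt plate, its face 4 mm above the plate's top (8 mm lower than the pads' tops); origin at the centre of its underside. Not to be touched.
- bolt_m10: Loose bolt, 17 x 56 x 19 mm, lying beside the mount. Leave alone.
- cylinder_c: Loose brass lock cylinder, 31 x 62 x 22 mm, lying beside the mount. Leave alone.
- padlock_brass: Loose brass padlock, 68 x 45 x 21 mm, near the bench's front edge. Leave alone.
- key_blank_1: Loose key with black head, 75 x 25 x 9 mm, near the bench's front edge. Leave alone.
- key_bunch: Loose bunch of keys, 73 x 127 x 10 mm, near the bench's front edge, to the left. Leave alone.
- chuck_key: Loose steel chuck key, 60 x 60 x 20 mm, right of the vice. Leave alone.

How it is judged (in metres and radians):
On the way, in this order (a step that is already met when the one before it is completed fails the run):
1. the left pointer is held at its mark, the right corner not pressed (z of left_pointer_tip in the frame of left_mark_line between -0.005 and 0.005 m and value of joint right_tilt between -0.06 and 0.06 rad), for 0.5 s.
2. the left corner has come back up (value of joint left_tilt between -0.03 and 0.03 rad and value of joint right_tilt between -0.06 and 0.06 rad), for 0.1 s.
3. the right pointer is held at its mark, the left corner not pressed (z of right_pointer_tip in the frame of right_mark_line between -0.005 and 0.005 m and value of joint left_tilt between -0.06 and 0.06 rad), for 0.5 s.
4. the right corner has come back up (value of joint left_tilt between -0.03 and 0.03 rad and value of joint right_tilt between -0.03 and 0.03 rad), for 0.1 s.
At the end, for the whole second after the job is handed in: After left and then right pointer were each held within 5 mm of their mark's middle for half a second, both corners are back up (tilts within 0.03 rad of rest) and still (all of step 4 and velocity of joint each of left_tilt, right_tilt below 0.05 rad/s); the robot touches nothing.
It fails at once if a pointer is pressed more than 12 mm below its mark (z of left_pointer_tip in the frame of left_mark_line below -0.012 m or z of right_pointer_tip in the frame of right_mark_line below -0.012 m).
It fails at once if a corner is pulled up above rest by more than 0.06 rad (value of joint any of left_tilt, right_tilt below -0.06 rad).
It fails at once if the mirror is touched (contact force between any of the arm, the fingers and mirror above 0.3 N).
It fails at once if a mark is shifted by more than 3 mm (distance of any of left_mark_line, right_mark_line from where it was at the start of the episode above 0.003 m).
It fails at once if a loose thing is moved by more than 20 mm (distance of any of bolt_m10, cylinder_c, padlock_brass, key_blank_1, key_bunch, chuck_key from where it was at the start of the episode above 0.02 m).
It also fails if it takes over 48 s, if anything falls off the work surface, if the arm or the gripper's body presses on something with over 40 N, if the wrist force passes 120 N, or if a joint passes its speed limit or range.

### The arm

A 6-joint arm with a two-finger parallel gripper is mounted at the origin on a cart in front of the work surface, level with it; the furniture and walls round the work are solid. World frame = base frame: x ahead of the robot, y to its left, z up, the work surface at z = 0. Lengths are in m, angles in degrees, forces in N, time in s.
With the tool pointing down it reaches from about 0.275 to 0.775 m from the base axis. Payload 14.6 kg.
Tool frame: the origin (TCP) lies midway between the tips of the shut fingers; the grasp point (between the pads) lies r.grip_depth behind it (r.grip_depth is the distance from the TCP to the grasp point, in m); x points along the fingers, z is the direction in which the jaws open and shut, and the axes are right-handed (so a half turn about x gives the same grasp; the last joint's range is limited). The gripper opens to 85 mm and grips with 20 to 120 N. Pads are 22 mm wide; open, the fingers measure 114 mm over their backs; the gripper's body (76 mm by 85 mm) begins 54 mm behind the grasp point. The pads swing forward as they close: fully open they stand 13 mm farther back than shut.
Start: joints at [64.097, 15.075, -2.767, 72.158, 0, 81.102], TCP at [0.154, 0.502, 0.231] pointing down, gripper open.
Joint ranges: [-151.79, 151.79], [-50.71, 97.33], [-67.44, 78.34], [-121.81, 120.89], [-77.56, 73.72], [-180, 180]. Speed limits (degrees/s): [108.29, 108.29, 147.25, 159.86, 180, 180].

### API

Orientations are given as [roll, pitch, yaw] about the fixed x, y, z axes, in that order (R = Rz(yaw) Ry(pitch) Rx(roll)).
In Python, from bench import sensors, eyes, r gives the robot as it stands. The module is installed in compiled form; this text tells all that it offers.
- The arm moves only by the tool carry_out, never from a script. Its argument "deltas" is text: rows parted by semicolons, each of 7 numbers parted by spaces: the closure, from 0 (fully open) to 1 (shut), then the shift along the tool's x, y, z in units of 30 mm (1.0 is 30 mm), then the turn, a rotation vector about the tool's x, y, z in units of 8 degrees (1.0 is 8 degrees). A call has 1 to 12 rows; each row shifts and turns the pose as measured when the row begins, along the tool's axes as they then stand; what a row does not reach is not made up. A row lasts 1/8 s, in which the tool goes at most 62.5 mm and 10.7 degrees, less where a joint would pass 70% of its speed; a pose out of reach is approached as far as the arm can. A call is refused whole if a number of a shift passes 1 or a number of a turn 1, either way. A call with a gripper value outside its range is refused whole. The fingers move at their own pace and stop on an object; "newtons" is the grip in N (left out, the last holds). Time passes only in rows, so rows that do not move let the fingers close. It gives the time, the measured TCP pose, the force and the opening at its end, in the units of the state.
- sensors.read_state(): the state, without advancing time (a new reading comes with each control period).
- eyes.grab_frame(name): name is "side" or "top"; returns a dict with "image" (400x640x3 uint8, red, green, blue), "mtx" (3x3 intrinsics, pixels), "R" (3x3) and "t" (3): a world point X has camera coordinates R X + t. Camera axes: x right, y down, z forward; pixel columns grow to the right and rows downward; lengths in m; the calibration is good to about 2 mm. A picture is of the moment at which its call begins. There is no depth.
- r.job_done(): hands the job in, once; it reports no verdict.
The state is a dict: "t": time; "qpos": joint angles; "joint_vel": joint speeds; "joint_torque": joint torques, N m; "ee_pos": TCP position; "eef_rot": TCP orientation; "wrist_force": force on the tool from outside, world axes, zero at the start; "torque": the same for the moment, N m; "width": opening from 0.0 (shut) to 1.0 (fully open).
Only numpy, scipy, OpenCV 4.12 (cv2) and the standard library are available. Lean on these libraries where they do the work, as an engineer would, in place of code of your own. Each camera call takes 0.05 s, during which the arm holds its last target. There are 200 camera calls.

## Working session

There is one attempt and no reset: what is moved stays moved. The work goes in short steps, Python scripts to look and compute and a tool call to move; the robot and the scene stay as the last step left them, time stands still between calls to the robot, and variables do not carry over. Pictures are saved under pics/ and viewed, about 8 in all and at most 12, crops included, and the job is handed in when it is done.

Besides the shell and the picture viewer there is one more tool, called after "Emit:" in YAML: its name, and indented under it one key for each argument. carry_out: Moves the arm, as the interface text tells. Its arguments: {"type":"object","properties":{"deltas":{"type":"string"},"newtons":{"type":"number"}},"required":["deltas"]}

```bash
mkdir -p pics; python3 - <<'E'
from bench import sensors, eyes, r
import cv2, numpy as np
for n in("side","top"):
    f=eyes.grab_frame(n); cv2.imwrite(f"pics/{n}0.png",f["image"][:,:,::-1]); print(n,np.round(f["mtx"],1).tolist(),np.round(f["R"],3).tolist(),np.round(f["t"],3), np.round(-f["R"].T@f["t"],3))
print(sensors.read_state(), r.grip_depth)
E
```

```text
side [[411.7, 0.0, 312.4], [0.0, 411.7, 195.8], [0.0, 0.0, 1.0]] [[0.89, -0.455, -0.012], [-0.196, -0.358, -0.913], [0.411, 0.815, -0.408]] [-0.464  0.183  0.806] [ 0.117 -0.803  0.49 ]
top [[449.7, 0.0, 317.8], [0.0, 449.7, 200.5], [0.0, 0.0, 1.0]] [[0.028, -1.0, 0.007], [-0.986, -0.029, -0.162], [0.162, -0.002, -0.987]] [0.005 0.533 0.923] [0.376 0.022 0.997]
{'t': 0.1, 'qpos': array([ 6.40952879e+01,  1.50970559e+01, -2.79914696e+00,  7.21585567e+01,
        6.17830150e-04,  8.11044592e+01]), 'joint_vel': array([-0.01190191, -0.08793347,  0.09402005,  0.13384199, -0.07775651,
        0.01623774]), 'joint_torque': array([ 5.96575192e-03, -6.38578248e+01,  3.85063291e+01,  1.00108841e-02,
        1.20957766e-04, -8.25015661e-06]), 'ee_pos': array([0.15345018, 0.50182429, 0.23087075]), 'eef_rot': array([ 170.45804153,   89.94523696, -116.55113006]), 'wrist_force': array([-0.30177088,  0.1729471 , -0.46503779]), 'torque': array([-0.02991996,  0.01388767, -0.03642323]), 'width': 0.9958797334392183} 0.0187
```

View pics/side0.png

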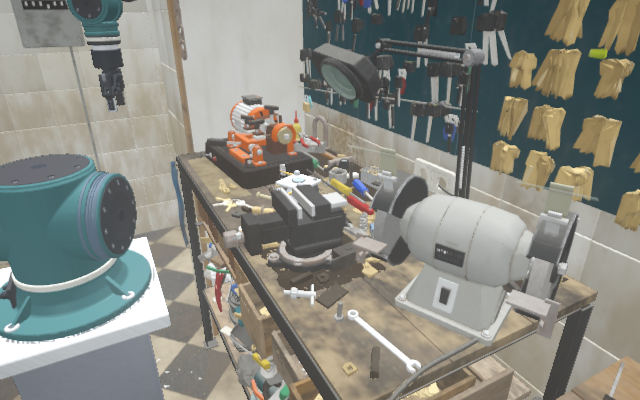

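View pics/top0.png

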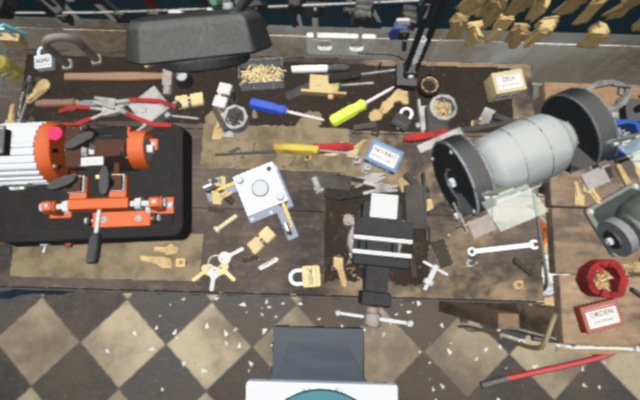

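Top view: the mount is at about (265,193). In the side view it is partly hidden behind the vice at about (298,182). I'll enlarge both.

```bash
python3 - <<'E'
import cv2, numpy as np
a=cv2.imread("pics/top0.png")[150:250,195:315]; b=cv2.imread("pics/side0.png")[150:230,240:360]
a=cv2.resize(a,None,fx=6,fy=6,interpolation=cv2.INTER_CUBIC); b=cv2.resize(b,None,fx=6,fy=6,interpolation=cv2.INTER_CUBIC)
cv2.imwrite("pics/ct.png",a); cv2.imwrite("pics/cs.png",b)
E
```

```text
(no output)
```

View pics/ct.png

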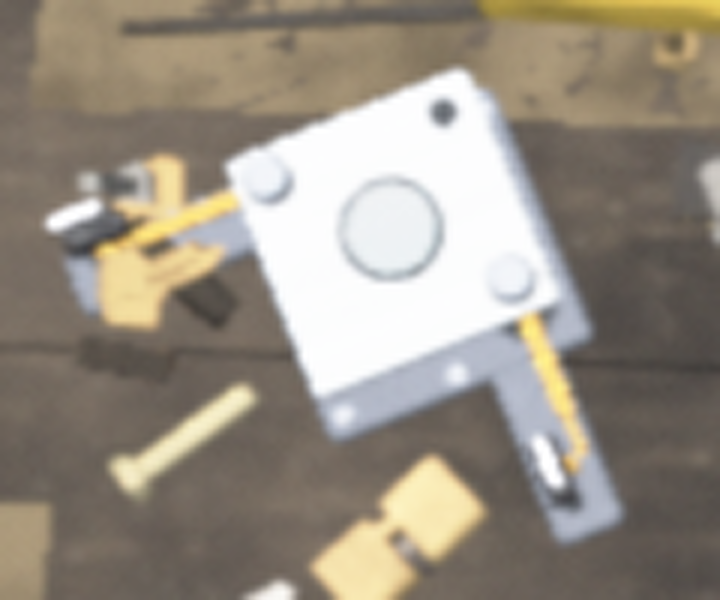

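View pics/cs.png

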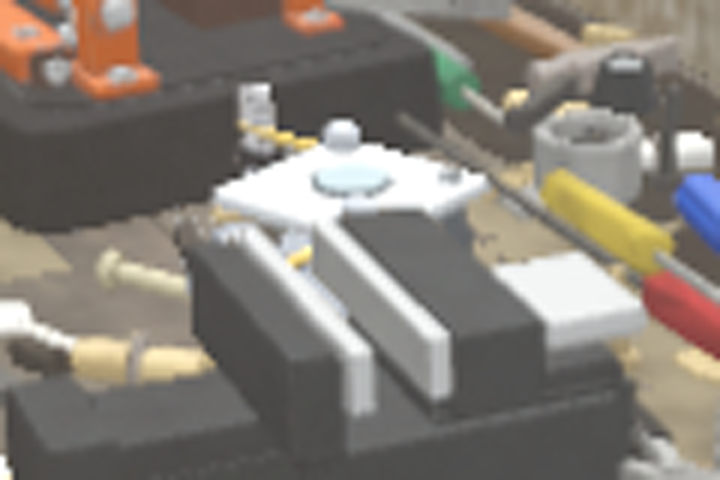

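The crops give these full-image pixels:

| Feature | Top | Side |
|---|---|---|
| Left pad | (239.7,179.7) | (297,171.5) |
| Right pad | (280.3,195.8) | hidden |
| Mirror | (260.2,187.8) | (298.3,180) |
| Pivot screw | (268.8,168.5) | – |

The vice mostly hides the right scale in the side view. I'll fit the mount's pose and project the scales.

```bash
cat > h.py <<'E'
from bench import sensors, eyes, r
import cv2, numpy as np
from scipy.optimize import least_squares
def cam(n): return eyes.grab_frame(n)
def proj(f,X):
    X=np.atleast_2d(X); c=X@f["R"].T+f["t"]; p=c@f["mtx"].T; return p[:,:2]/p[:,2:]
def W(p,m):
    m=np.atleast_2d(m)/1000.; c,s=np.cos(p[2]),np.sin(p[2])
    return np.c_[p[0]+c*m[:,0]-s*m[:,1],p[1]+s*m[:,0]+c*m[:,1],m[:,2]]
PIV=np.array([32,-32.]); uL=np.array([0,1.]); uR=np.array([-1,0.])
E
python3 - <<'E'
from h import *
ft,fs=cam("top"),cam("side")
M=[[32,33,83],[-33,-32,83],[0,0,76],[32,-32,73]]; T=np.array([[239.7,179.7],[280.3,195.8],[260.2,187.8],[268.8,168.5]])
S=np.array([[297,171.5],[298.3,180]])
def res(p): return np.r_[(proj(ft,W(p,M))-T).ravel(),(proj(fs,W(p,[[32,33,81],[0,0,76]]))-S).ravel()]
best=min((least_squares(res,[.4,.15,y]) for y in np.arange(-3,3,.7)),key=lambda s:s.cost)
print(best.x,np.degrees(best.x[2]),np.round(res(best.x),2)); np.save("pose.npy",best.x)
p=best.x
for n,m in dict(Ltip=[32,98,68],Lm12=[32,98,56],Lm32=[32,98,36],Rtip=[-98,-32,68],Rm12=[-98,-32,56],Rm32=[-98,-32,36],Rbase=[-98,-32,0],Lp=[32,33,84],Rp=[-33,-32,84]).items():
    w=W(p,m); t=proj(ft,w)[0]; s=proj(fs,w)[0]; print(n,np.round(w[0],4),"top",np.round(t,1),"crop",np.round((t-[195,150])*6),"side",np.round(s,1),np.round((s-[240,150])*6))
E
```

```text
[0.55056332 0.14028412 0.43002094] 24.638384859536856 [-0.21 -0.36  0.08 -0.07  0.22  0.04  0.25  0.05 -0.51  0.18 -0.1  -0.66]
Ltip [0.5388 0.2427 0.068 ] top [211.8 192.7] crop [101. 256.] side [279.6 171.2] [237. 127.]
Lm12 [0.5388 0.2427 0.056 ] top [213.  193.7] crop [108. 262.] side [279.8 175. ] [239. 150.]
Lm32 [0.5388 0.2427 0.036 ] top [215.1 195.3] crop [121. 272.] side [280.1 181.4] [240. 188.]
Rtip [0.4748 0.0703 0.068 ] top [292.8 225.4] crop [587. 452.] side [282.9 196.8] [257. 281.]
Rm12 [0.4748 0.0703 0.056 ] top [293.1 226. ] crop [588. 456.] side [283.1 201.2] [258. 307.]
Rm32 [0.4748 0.0703 0.036 ] top [293.5 227. ] crop [591. 462.] side [283.4 208.3] [260. 350.]
Rbase [0.4748 0.0703 0.    ] top [294.3 228.7] crop [596. 472.] side [284.  220.9] [264. 426.]
Lp [0.5659 0.1836 0.084 ] top [239.4 179.2] crop [266. 175.] side [296.5 170.7] [339. 124.]
Rp [0.5339 0.0974 0.084 ] top [280.3 195.6] crop [512. 274.] side [299.4 183. ] [356. 198.]
```

The pose fit residuals are all below 0.7 px. The right scale's lower part is hidden in the side view: only its top shows, at about (235,235) in the crop. Its clip is visible only from above. Next is one enlarged composite of both scales.

```bash
python3 - <<'E'
from h import *
t=cv2.imread("pics/top0.png"); s=cv2.imread("pics/side0.png")
def c(im,x,y,w,h,k=16): return cv2.resize(im[y:y+h,x:x+w],None,fx=k,fy=k,interpolation=cv2.INTER_NEAREST)
L=c(t,198,178,24,18); Rr=c(t,280,218,24,18); S=c(s,268,160,24,18); S2=c(s,268,182,24,18)
cv2.imwrite("pics/comp.png",np.vstack([np.hstack([L,Rr]),np.hstack([S,S2])]))
E
```

```text
(no output)
```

View pics/comp.png

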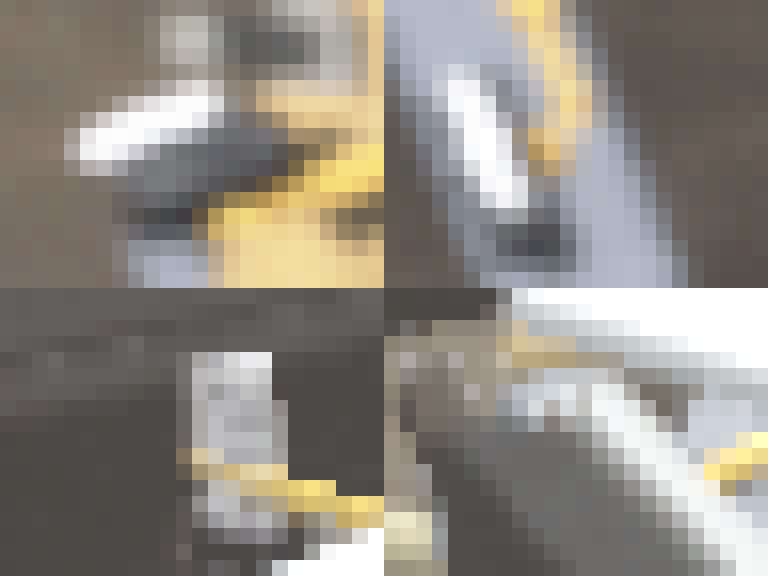

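In the side panel (bottom left) the left scale's top is at row 164, the needle tip at about (280,170.5) and the clip starts near row 175. In the top panels the right clip shows as dark strips beyond both ends of the white stripe. I'll get the left clip from the side-view profile. For the right clip I'll fit a small rendered model to the top view.

```bash
cat > fit.py <<'E'
from h import *
p=np.load("pose.npy")
def box(c,u,hu,hv,z0,z1):
    v=np.array([-u[1],u[0]])
    pts=[c+a*hu*u+b*hv*v for a,b in((1,1),(1,-1),(-1,-1),(-1,1))]
    lo=[[*q,z0] for q in pts]; hi=[[*q,z1] for q in pts]
    return hi,[[lo[i],lo[(i+1)%4],hi[(i+1)%4],hi[i]] for i in range(4)]
def render(f,tip,u,side,o,ts,tc,z,d,win,K=8,sg=.4):
    x,y,w,h=win; C=-f["R"].T@f["t"]; c=tip+o*side
    lab=np.zeros((h*K,w*K),np.uint8)
    def face(F,l):
        q=(proj(f,W(p,F))+d-[x,y]+.5)*K-.5
        cv2.fillPoly(lab,[np.round(q*16).astype(np.int32)],l,shift=4)
    def vis(F):
        X=W(p,F); n=np.cross(X[1]-X[0],X[3]-X[0]); return (C-X[0])@n
    def draw(b,lt,ls):
        s0=np.sign(vis(b[0]))  # not used for top
        ctr=W(p,np.mean(b[0]+[q for s in b[1] for q in s],axis=0))[0]
        for F in b[1]:
            X=W(p,F); n=np.cross(X[1]-X[0],X[3]-X[0]); n=n*np.sign(n@(X.mean(0)-ctr))
            if (C-X[0])@n>0: face(F,ls)
        face(b[0],lt)
    draw(box(c,u,9,ts/2,0,z-5),1,2); draw(box(c,u,12,tc/2,z-5,z+5),3,4); draw(box(c,u,9,ts/2,z+5,86),1,2)
    A=[]
    for l in range(5):
        m=cv2.GaussianBlur((lab==l).astype(np.float32),(0,0),sg*K); A.append(cv2.resize(m,(w,h),interpolation=cv2.INTER_AREA))
    return np.stack(A,-1)
E
python3 - <<'E'
from fit import *
s=cv2.imread("pics/side0.png"); t=cv2.imread("pics/top0.png").astype(float)
print("side gray rows161-189, cols 279-286"); g=cv2.cvtColor(s,cv2.COLOR_BGR2GRAY)
for y in range(161,190): print(y,g[y,278:288])
from scipy.optimize import minimize
f=cam("top"); tip=np.array([-98,-32.]); win=(280,219,18,18); x,y,w,h=win
P=t[y:y+h,x:x+w].reshape(-1,3)
yel=(P[:,2]-P[:,0]>25)|((P.mean(1)<120)&(P[:,2]>P[:,0]+3))  # brass or wood masked
yel=cv2.dilate(yel.reshape(h,w).astype(np.uint8),np.ones((1,1))).ravel()>0
# keep only near the scale
def cost(v,z,ret=False):
    o,ts,tc,dx,dy=v
    if not(1<ts<6 and ts<tc<14): return 1e9
    A=render(f,tip,uR,np.array([0,1.]),o,ts,tc,z,np.array([dx,dy]),win).reshape(-1,5)
    k=~yel; X,*_=np.linalg.lstsq(A[k],P[k],rcond=None); e=((A[k]@X-P[k])**2).mean()
    return (e,X) if ret else e+40*(dx*dx+dy*dy)
print((~yel).sum())
for z in range(34,60,3):
    b=min((minimize(cost,v,(z,),method="Nelder-Mead",options=dict(maxiter=250)) for v in([10,3,7,0,0],[7,3,5,.3,.3])),key=lambda b:b.fun)
    print(z,round(b.fun,1),np.round(b.x,2),np.round(cost(b.x,z,True)[1].mean(1)))
E
```

```text
side gray rows161-189, cols 279-286
161 [94 92 89 88 85 84 91 97 99 91]
162 [82 89 88 88 92 92 94 97 98 96]
163 [91 92 93 93 96 96 95 95 94 92]
164 [ 95 111 166 176 213 233 234  83  81  78]
165 [ 89 114 185 191 204 212 201  76  76  75]
166 [ 78 108 179 157 176 191 182  74  74  75]
167 [ 74 101 171 182 184 174 173 139  75  74]
168 [ 75 101 171 189 172 165 167 152  74  75]
169 [ 76 101 172 191 186 186 188 152  75  75]
170 [ 75 115 198 202 173 174 178 161  76  76]
171 [ 75  90 147 175 185 206 217 208  75  75]
172 [ 74  74 108 185 190 185 186 192 202 223]
173 [ 74  86 144 192 186 148 163 166 177 190]
174 [ 76  87 113 154 176 166 181 153 109 138]
175 [ 78  86  78  95 117 121 140 113  77 117]
176 [ 80 100  73  73  72  75  84  76  77 157]
177 [ 77  84  77  95  93  73 105 199 254 255]
178 [ 75  75 105 172 141 212 254 255 255 255]
179 [ 75  75 154 253 255 255 255 255 255 255]
180 [219 255 255 255 255 255 255 255 255 255]
181 [255 255 255 255 255 255 255 255 255 255]
182 [255 255 255 255 255 255 255 255 255 255]
183 [221 233 249 255 255 255 255 255 255 255]
184 [191 195 207 218 231 244 255 255
[... 155 characters left out ...]
4 231 201 239 231 172 112 115 126 150]
189 [180 217 197 247 245 230 172 109 128 198]
224
34 831.6 [13.51  2.63  6.5  -0.   -0.  ] [163. 311.  57. 133. 106.]
37 808.3 [13.34  2.81  5.78 -0.    0.  ] [163. 302.  54. 120. 105.]
40 837.9 [13.48  2.48  7.03  0.   -0.  ] [163. 312.  49. 135.  99.]
43 818.7 [13.34  2.78  5.6  -0.    0.  ] [163. 302.  57. 121.  77.]
46 788.1 [13.26  3.26  5.47  0.    0.  ] [163. 292.  63.  97. 105.]
49 825.9 [13.39  2.84  6.7  -0.   -0.  ] [163. 300.  44. 138.  46.]
52 843.3 [13.48  2.48  7.48  0.   -0.  ] [163. 306.  40. 150.  23.]
55 848.5 [13.54  2.63  6.37 -0.   -0.  ] [163. 303.  41. 148.   4.]
58 847.0 [13.46  2.63  6.81  0.   -0.  ] [163. 305.  60. 148.  -1.]
```

```bash
python3 - <<'E'
from fit import *
from scipy.optimize import minimize
s=cv2.imread("pics/side0.png").astype(float); t=cv2.imread("pics/top0.png").astype(float)
def run(f,im,tip,u,side,win,keep,name,v0s,zs,free=True):
    x,y,w,h=win; P=im[y:y+h,x:x+w].reshape(-1,3); gx,gy=np.meshgrid(np.arange(x,x+w),np.arange(y,y+h))
    k=keep(gx,gy,im[y:y+h,x:x+w]).ravel(); print(name,k.sum())
    def cost(v,z,ret=False):
        o,ts,tc,dx,dy=v
        if not(1<ts<6 and ts+1<tc<14): return 1e9
        A=render(f,tip,u,side,o,ts,tc,z,np.array([dx,dy]),win).reshape(-1,5)
        X,*_=np.linalg.lstsq(np.vstack([A[k],.1*np.eye(5)]),np.vstack([P[k],np.zeros((5,3))]),rcond=None); e=((A[k]@X-P[k])**2).mean()
        return (e,X) if ret else e+20*(dx*dx+dy*dy)
    for z in zs:
        bs=[]
        for v in v0s:
            S=np.array([v]+[np.array(v)+d for d in np.diag([1.5,.8,1.5,.4,.4])])
            bs.append(minimize(cost,v,(z,),method="Nelder-Mead",options=dict(maxiter=220,initial_simplex=S)))
        b=min(bs,key=lambda b:b.fun); print(z,round(b.fun,1),np.round(b.x,2),np.round(cost(b.x,z,True)[1].mean(1)))
def keepR(gx,gy,P):
    dx,dy=gx-286.3,gy-226.75; a=.41*dx+.91*dy; q=.91*dx-.41*dy
    return (q>-2.8)&(q<4.5)&(a>-8)&(a<7.5)&~(P[...,2]-P[...,0]>15)
def keepL(gx,gy,P):
    return (gy<=176)&(gx>=274)&(gx<=290)&~((P[...,2]-P[...,0]>25))&~((gx>285)&(gy>169))&(gy>=162)
v0s=[[11,3,7,0,0],[14,3,8,0,0]]
run(cam("side"),s,np.array([32,98.]),uL,np.array([1.,0]),(272,160,20,18),keepL,"left/side",v0s,range(36,58,3))
run(cam("top"),t,np.array([-98,-32.]),uR,np.array([0,1.]),(278,216,20,22),keepR,"right/top",v0s,range(36,58,2))
E
```

```text
left/side 208
36 460.2 [12.86  3.27 10.13 -0.12 -0.1 ] [ 80. 326. 162.  -4.   0.]
39 457.8 [12.94  4.26 10.11 -0.15 -0.16] [  80.  284.  161. -124.   20.]
42 270.1 [13.54  2.81 10.66 -0.35 -1.31] [ 80.  30. 182.  -3.  99.]
45 209.9 [12.92  3.22  7.57 -0.14 -0.33] [ 80. 279. 178. -49.  93.]
48 178.5 [12.4   3.66  8.83 -0.06 -0.11] [ 80. 308. 179.  46.  80.]
51 196.2 [12.35  3.42 10.6  -0.06 -0.14] [ 80. 315. 180. 169.  82.]
54 298.1 [12.14  3.61  9.68  0.04  0.05] [ 81. 306. 179. 205.  97.]
57 452.4 [12.18  3.38  9.66  0.04  0.09] [ 80. 330. 174. 176. 120.]
right/top 99
36 142.7 [13.17  5.92  9.77 -0.61 -0.62] [182. 255. 122.  82. 127.]
38 144.3 [11.73  5.85 10.23 -1.16 -0.18] [183. 255. 102.  93. 116.]
40 129.7 [12.52  5.88  9.47 -0.79 -0.34] [182. 256. 115.  75. 177.]
42 125.4 [14.56  5.98 10.36 -0.02 -0.83] [184. 255. 118.  96.  78.]
44 126.0 [13.1   5.83  8.87 -0.54 -0.46] [181. 255. 119.  68. 119.]
46 122.7 [12.69  6.   11.13 -0.73 -0.29] [186. 255. 100. 108.  58.]
48 107.5 [13.18  5.8  10.24 -0.63 -0.51] [185. 256. 123.  95.  63.]
50 109.9 [14.69  5.82 10.77  0.18 -0.69] [186. 255. 105. 103.  55.]
52 105.0 [12.94  5.79 10.61 -0.74 -0.47] [187. 255. 122. 105.  37.]
54 106.4 [12.87  5.64 10.14 -0.75 -0.51] [186. 258. 122. 107.   6.]
56 93.7 [12.97  5.81 10.32 -0.73 -0.49] [185. 255. 129. 101.  15.]
```

```bash
python3 - <<'E'
from fit import *
from scipy.ndimage import map_coordinates
f=cam("top"); im=f["image"].astype(float)
def prof(tip,u,side,o=12.4):
    a0,a1=proj(f,W(p,[[*(tip+o*side-9*u),86],[*(tip+o*side+9*u),86]])); d=(a1-a0)/np.linalg.norm(a1-a0); n=np.array([-d[1],d[0]]); c=(a0+a1)/2
    up,lo=proj(f,W(p,[[*(tip+o*side),86],[*(tip+o*side),36]])); print("centre",c,"dir",d,"half",np.linalg.norm(a1-a0)/2,"per50mm along,perp",(lo-up)@d,(lo-up)@n)
    A=np.arange(-8,10.1,.5); Q=np.arange(-4,5.1,1)
    print("q    ",Q)
    for a in A:
        pt=c+a*d+Q[:,None]*n
        v=[map_coordinates(im[:,:,k],[pt[:,1],pt[:,0]],order=1) for k in range(3)]
        print(a,np.mean(v,0).astype(int), (v[0]-v[2]).astype(int))
print("RIGHT"); prof(np.array([-98,-32.]),uR,np.array([0,1.]))
print("LEFT"); prof(np.array([32,98.]),uL,np.array([1.,0]))
E
```

```text
RIGHT
centre [286.73794335 226.81763842] dir [0.38362184 0.92349027] half 4.395796198940676 per50mm along,perp 2.7900408986926717 -0.3964701525354446
q     [-4. -3. -2. -1.  0.  1.  2.  3.  4.  5.]
-8.0 [201 193 190 190 189 189 187 176 148 105] [ 67  10 -16 -19 -20 -20 -20 -19 -13   3]
-7.5 [197 190 189 190 189 190 187 176 144 106] [ 59   3 -17 -20 -20 -20 -20 -19 -12   4]
-7.0 [192 188 189 191 189 189 187 175 141 106] [ 49  -4 -18 -20 -20 -20 -20 -19 -10   4]
-6.5 [191 189 189 189 190 192 188 175 143 107] [ 42  -9 -19 -20 -20 -19 -19 -19 -11   4]
-6.0 [193 189 187 187 195 200 191 174 146 106] [ 34  -9 -19 -20 -18 -16 -18 -19 -12   4]
-5.5 [196 188 184 185 202 213 197 174 145 104] [ 31  -8 -19 -18 -15 -13 -16 -18 -12   4]
-5.0 [198 188 177 179 212 230 207 168 138 103] [ 31  -9 -17 -15 -11  -8 -14 -17 -10   4]
-4.5 [199 183 169 175 227 246 207 162 131 102] [ 30 -10 -16 -12  -7  -3 -11 -14  -8   3]
-4.0 [198 180 159 175 232 247 209 159 128  99] [ 27 -13 -15 -10  -4  -2  -8 -13  -9   2]
-3.5 [197 178 152 176 233 250 209 153 128 100] [ 23 -10 -13  -9  -3  -2  -7 -12 -10   2]
-3.0 [195 17
[... 4772 characters left out ...]
0 [111 109 111 119 140 155 131 115 113 113] [19 20 20 19 16 17 22 25 23 22]
6.5 [110 109 109 112 125 132 120 115 112 112] [20 20 20 21 20 22 26 24 22 21]
7.0 [109 109 109 112 117 120 119 115 112 111] [21 20 20 22 22 25 26 25 22 21]
7.5 [108 109 109 111 114 118 119 116 113 111] [20 20 21 22 23 25 26 25 23 21]
8.0 [108 109 110 111 113 116 118 116 113 111] [21 21 22 22 23 25 26 25 23 22]
8.5 [108 108 110 111 112 114 117 116 113 112] [21 21 22 22 23 25 26 26 24 23]
9.0 [108 108 110 111 112 114 116 116 113 112] [21 20 21 22 22 24 25 25 24 23]
9.5 [108 108 109 110 111 114 116 115 114 113] [21 20 21 22 22 24 25 25 25 24]
10.0 [108 108 108 110 112 114 115 115 113 113] [20 20 21 22 22 23 24 25 25 24]
```

Estimates so far:
- **Left mark:** z≈47.5 mm, well determined from the side view.
- **Right mark:** z≈46±4 mm, from the top-view parallax only. I'll refine it later.

Next I move the shut gripper over the left pad, going round the machine on the left.

```bash
cat > go.py <<'E'
import sys; from h import *
from scipy.spatial.transform import Rotation as Ro
st=sensors.read_state(); Rm=Ro.from_euler("xyz",st["eef_rot"],degrees=True).as_matrix()
print("t",round(st["t"],2),"pos",np.round(st["ee_pos"],4),"F",np.round(st["wrist_force"],2),"w",round(st["width"],2))
pos=st["ee_pos"]
for a in sys.argv[1:]:
    tgt=np.array(eval(a)); d=Rm.T@(tgt-pos)/.03; print(tgt,"units",np.round(d,2),"min rows",np.ceil(abs(d).max())); pos=tgt
if len(sys.argv)<2: print(np.round(Rm,3))
E
python3 go.py; python3 go.py "[.33,.22,.231]" "[.566,.184,.231]" "[.566,.184,.11]"
```

```text
t 0.4 pos [0.1535 0.502  0.2312] F [ 0.1   0.16 -0.85] w 1.0
[[-0.    -0.956  0.292]
 [-0.     0.292  0.956]
 [-1.     0.    -0.   ]]
t 0.4 pos [0.1535 0.502  0.2312] F [ 0.1   0.16 -0.85] w 1.0
[0.33  0.22  0.231] units [ 0.01 -8.37 -7.27] min rows 9.0
[0.566 0.184 0.231] units [-0.   -7.87  1.15] min rows 8.0
[0.566 0.184 0.11 ] units [ 4.03 -0.    0.  ] min rows 5.0
```

Emit:
carry_out:
  deltas: "1 0 -0.7 -0.6 0 0 0;1 0 -0.7 -0.6 0 0 0;1 0 -0.7 -0.6 0 0 0;1 0 -0.7 -0.6 0 0 0;1 0 -0.7 -0.6 0 0 0;1 0 -0.7 -0.6 0 0 0;1 0 -0.7 -0.6 0 0 0;1 0 -0.7 -0.6 0 0 0;1 0 -0.7 -0.6 0 0 0;1 0 -0.7 -0.6 0 0 0;1 0 -0.7 -0.6 0 0 0;1 0 -0.7 -0.6 0 0 0"
  newtons: 20

```text
t: 1.9
ee_pos: [0.3359, 0.2142, 0.2314]
eef_rot: [-45.5, 89.9, 27.7]
wrist_force: [-0.0, 0.3, 0.3]
width: 0.001
```

```bash
python3 go.py "[.566,.184,.231]" "[.566,.184,.11]"
```

```text
t 1.9 pos [0.3359 0.2142 0.2314] F [-0.04  0.29  0.32] w 0.0
[0.566 0.184 0.231] units [ 0.02 -7.63  1.25] min rows 8.0
[0.566 0.184 0.11 ] units [ 4.03  0.   -0.  ] min rows 5.0
```

Tracking is accurate and settles quickly.

Emit:
carry_out:
  deltas: "1 0 -0.77 0.12 0 0 0;1 0 -0.77 0.12 0 0 0;1 0 -0.77 0.12 0 0 0;1 0 -0.77 0.12 0 0 0;1 0 -0.77 0.12 0 0 0;1 0 -0.77 0.12 0 0 0;1 0 -0.77 0.12 0 0 0;1 0 -0.77 0.12 0 0 0;1 0 -0.77 0.12 0 0 0;1 0 -0.77 0.12 0 0 0;1 0 0 0 0 0 0"

```text
t: 3.28
ee_pos: [0.5859, 0.1853, 0.2273]
eef_rot: [16.9, 89.9, 90.2]
wrist_force: [-0.3, -0.8, -0.7]
width: -0.0
```

```bash
python3 go.py "[.566,.184,.11]" "[.566,.184,.092]"
```

```text
t 3.27 pos [0.5859 0.1853 0.2273] F [-0.32 -0.75 -0.69] w -0.0
[0.566 0.184 0.11 ] units [ 3.91  0.62 -0.24] min rows 4.0
[0.566 0.184 0.092] units [ 0.6 -0.  -0. ] min rows 1.0
```

Emit:
carry_out:
  deltas: "1 0.5 0.3 -0.1 0 0 0;1 0.6 0.2 -0.1 0 0 0;1 0.6 0 0 0 0 0;1 0.6 0 0 0 0 0;1 0.5 0 0 0 0 0;1 0.3 0 0 0 0 0;1 0 0 0 0 0 0;1 0 0 0 0 0 0"

```text
t: 4.28
ee_pos: [0.5697, 0.1878, 0.1301]
eef_rot: [40.4, 89.9, 114.0]
wrist_force: [0.3, 0.1, -0.6]
width: -0.003
```

```bash
python3 go.py "[.566,.184,.092]" ; python3 - <<'E'
from h import *
for n in("side","top"):
    f=cam(n); cv2.imwrite(f"pics/{n}1.png",f["image"][:,:,::-1])
a=cv2.imread("pics/top1.png")[150:240,200:310]; b=cv2.imread("pics/side1.png")[140:230,245:355]
cv2.imwrite("pics/c1.png",np.hstack([cv2.resize(q,(396,324),interpolation=cv2.INTER_CUBIC) for q in(a,b)]))
E
```

```text
t 4.28 pos [0.5697 0.1878 0.1301] F [ 0.3   0.06 -0.57] w -0.0
[0.566 0.184 0.092] units [ 1.27  0.08 -0.16] min rows 2.0
```

View pics/c1.png

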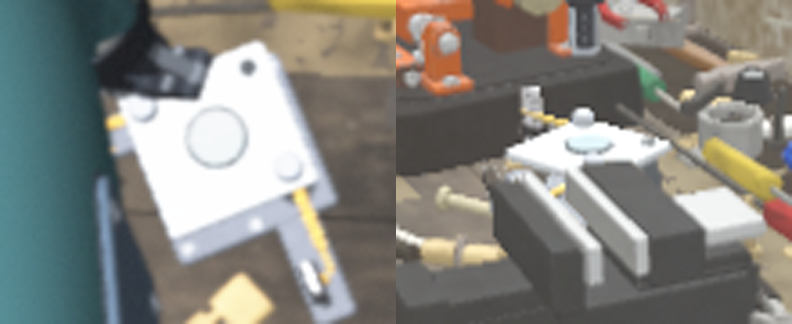

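Side crop: the fingertips hang straight above the left pad, and the left needle and scale stay visible from the side. I'll lower to just above the pad.

Emit:
carry_out:
  deltas: "1 0.4 0.08 -0.15 0 0 0;1 0.4 0 0 0 0 0;1 0.3 0 0 0 0 0;1 0 0 0 0 0 0;1 0 0 0 0 0 0"

```text
t: 5.0
ee_pos: [0.5657, 0.1837, 0.0948]
eef_rot: [39.1, 89.9, 112.7]
wrist_force: [-0.3, -0.4, -0.1]
width: 0.004
```

```bash
python3 go.py "[.566,.184,.084]" "[.566,.184,.074]"
```

```text
t 5.0 pos [0.5657 0.1837 0.0948] F [-0.29 -0.37 -0.13] w 0.0
[0.566 0.184 0.084] units [ 0.36 -0.01  0.01] min rows 1.0
[0.566 0.184 0.074] units [ 0.33 -0.   -0.  ] min rows 1.0
```

Emit:
carry_out:
  deltas: "1 0.2 0 0 0 0 0;1 0.15 0 0 0 0 0;1 0.1 0 0 0 0 0;1 0.08 0 0 0 0 0;1 0 0 0 0 0 0"

```text
t: 5.62
ee_pos: [0.5662, 0.1847, 0.0788]
eef_rot: [10.5, 89.8, 84.1]
wrist_force: [-0.9, 0.8, 4.6]
width: -0.001
```

```bash
python3 go.py "[.566,.184,.074]"; python3 - <<'E'
from h import *
f=cam("side"); im=f["image"]; g=cv2.cvtColor(im,cv2.COLOR_RGB2GRAY)
print("brass R-B"); 
for y in range(162,184): print(y,g[y,276:290],(im[y,276:290,0].astype(int)-im[y,276:290,2]))
E
```

```text
t 5.62 pos [0.5662 0.1847 0.0788] F [-0.93  0.77  4.6 ] w -0.0
[0.566 0.184 0.074] units [ 0.16 -0.   -0.02] min rows 1.0
brass R-B
162 [84 81 80 86 85 86 90 89 92 94 95 93 92 91] [4 5 5 4 4 4 6 5 4 4 5 4 4 4]
163 [101  88  88  90  90  90  93  93  93  92  92  89  86  82] [2 5 5 5 5 5 5 5 5 6 6 4 4 4]
164 [ 96  92  92 109 164 175 212 233 233  81  77  75  75  72] [ 4  5  6  5  3 -1 -1 -1  0  6  6  5  5  4]
165 [ 92  91  87 112 184 190 203 211 200  72  71  71  72  71] [ 6  6  5  4  2 -2 -1 -2 -1  7  6  5  6  5]
166 [ 79  76  75 106 178 156 175 191 180  71  71  71  71  72] [ 7  7  7  4  2 -1 -1 -1  0  6  6  5  5  6]
167 [ 72  71  71  99 170 181 183 172 172 137  70  71  72  72] [ 6  6  6  5  4 -1 -1 -1  0  8  4  6  6  5]
168 [ 71  72  72  99 170 188 170 164 166 151  71  71  72  71] [ 6  7  7  6  6 -1 -1 -1  0  7  6  5  6  5]
169 [ 72  72  72 100 171 190 184 185 186 151  71  72  72  72] [ 6  6  6  6  7 -1 -1 -1 -1  7  5  6  6  6]
170 [ 72  72  72  81 133 188 171 173 178 159  72  72  72  72] [ 6  6  7  7  5 -1 -2 -1  0  3  6  5  5  5]
171 [ 71  72  71  72 111 188 163 168 184 159  72  72  72
[... 649 characters left out ...]
3  91  69  68  68  72  95 143 168] [ 6  6  6  8  6  2  2  4  4  4  7 11 20 18]
178 [ 73  73  72  72 102 176 172 141  94 111  69 155 254 255] [ 7  6  5  6  3 -1  0  1  0  2  4 -3 -2  0]
179 [ 73  73  72  72 110 191 190 181 170 228 254 254 255 255] [ 7  5  5  5  1 -1 -1 -1 -2 -3 -5 -2  0  0]
180 [ 72  73  72  73 110 198 228 233 255 255 255 255 255 255] [ 7  6  6  6  1 -1 -4 -4  0  0  0  0  0  0]
181 [ 74  74  73  72 158 255 255 255 255 255 255 255 255 255] [ 5  6  4  6 -2  0  0  0  0  0  0  0  0  0]
182 [ 73 120 218 254 255 255 255 255 255 255 255 255 255 255] [ 5  4  1 -2  0  0  0  0  0  0  0  0  0  0]
183 [213 255 255 255 255 255 255 255 255 255 255 255 255 255] [0 0 0 0 0 0 0 0 0 0 0 0 0 0]
```

The needle has dropped about 3.1 rows, or 9.8 mm, for 5.2 mm of press, as expected. The whole left clip is now visible, with its centre at about (281,176.1). I'll turn that into the tip row I need.

```bash
python3 - <<'E'
from fit import *
f=cam("side")
q=lambda m: proj(f,W(p,m))[0]
for z in(42,45,47.5,50): print(z,"tip",np.round(q([32,98,z]),2),"clip front centre",np.round(q([40,98,z]),2),"outer end",np.round(q([40,110,z]),2),"inner",np.round(q([40,86,z]),2))
print("rest tip",q([32,98,68]),"scale top: back outer/inner, front outer/inner",*[np.round(q(m),2) for m in([46.2,107,86],[46.2,89,86],[42.6,107,86],[42.6,89,86])])
E
```

```text
42 tip [279.96 179.46] clip front centre [281.8  178.65] outer end [278.79 177.76] inner [284.84 179.55]
45 tip [279.92 178.51] clip front centre [281.75 177.7 ] outer end [278.75 176.82] inner [284.8 178.6]
47.5 tip [279.88 177.72] clip front centre [281.72 176.91] outer end [278.71 176.03] inner [284.76 177.81]
50 tip [279.84 176.92] clip front centre [281.68 176.12] outer end [278.67 175.24] inner [284.73 177.01]
rest tip [279.56925889 171.1585132 ] scale top: back outer/inner, front outer/inner [280.3  163.37] [284.89 164.61] [279.47 163.71] [284.06 164.95]
```

The target tip row is about 176.9, which is a 20.5 mm drop: pad pressed about 10.2 mm, so TCP z≈0.0738.

Emit:
carry_out:
  deltas: "1 0.1 0 0 0 0 0;1 0.05 0 0 0 0 0;1 0.02 0 0 0 0 0;1 0 0 0 0 0 0"

```text
t: 6.22
ee_pos: [0.5663, 0.1853, 0.0751]
eef_rot: [-3.1, 89.7, 70.6]
wrist_force: [-3.4, 1.3, 7.8]
width: 0.002
```

```bash
python3 go.py "[.566,.184,.0738]"; python3 - <<'E'
from h import *
f=cam("side"); im=f["image"]; g=cv2.cvtColor(im,cv2.COLOR_RGB2GRAY)
for y in range(172,184): print(y,g[y,276:290],(im[y,276:290,0].astype(int)-im[y,276:290,2]))
E
```

```text
t 6.22 pos [0.5663 0.1853 0.0751] F [-3.43  1.3   7.85] w 0.0
[0.566  0.184  0.0738] units [ 0.04 -0.   -0.04] min rows 1.0
172 [ 71  71  72  71 111 190 185 183 170 160  71  72  73  73] [ 7  7  7  6  2 -1 -1 -1  0  4  6  6  5  6]
173 [ 71  72  72  83 142 191 186 155 162 160  71  71  76  94] [ 7  7  8  8  7 -1  0 -1  0  4  5  6  5  4]
174 [ 71  71  73  84 110 153 175 165 181 153  77 118 156 145] [ 7  7  7  7  5  0  0  0 -1  1  5  4  5  4]
175 [ 71  73  75  84  84 127 115 119 138 110  75 115 152 150] [ 7  6  7  9 14 36  1  1  0  1  5  6  5  4]
176 [ 72  72  77  99  98 134 160 174 198 218 220 213 216 184] [  5   6   9  14  36  68  91  95 104 115 117 100  91  63]
177 [ 72  72  74  82  84 112 129 133 164 181 184 186 186 176] [  6   7   7   9  18  25  47  69  92 102 104  98  97  89]
178 [ 73  74  72  72 102 177 173 142 110 126  99 112 138 160] [ 7  6  5  6  3 -1 -1  3 21 19 39 45 31 27]
179 [ 73  73  72  72 111 191 190 181 158 167  71 120 218 254] [ 7  5  6  6  2 -1 -1 -1 -1 -1  6  5  1 -2]
180 [ 72  73  72  72 111 191 191 187 179 224 215 254 255 255] [ 7  7  6  6  2 -1 -1 -1 -2 -3  1 -3  0  0]
181 [ 73  73  72  72 118 201 198 233 255 255 255 255 255 255] [ 6  6  6  7  2 -1 -2 -4 -1  0  0  0  0  0]
182 [ 73  77 106 137 161 231 255 255 255 255 255 255 255 255] [ 6  6 10 22 11 -4  0  0  0  0  0  0  0  0]
183 [132 151 208 222 255 255 255 255 255 255 255 255 255 255] [21 14  4  3  0  0  0  0  0  0  0  0  0  0]
```

Tip row is about 176.0, a 17.8 mm drop, so the tip is already within about 3 mm of the mark. I'll press a little deeper and hold.

Emit:
carry_out:
  deltas: "1 0.05 0 0 0 0 0;1 0.02 0 0 0 0 0;1 0.01 0 0 0 0 0;1 0.01 0 0 0 0 0"

```text
t: 6.78
ee_pos: [0.5663, 0.1854, 0.0741]
eef_rot: [-15.8, 89.6, 57.8]
wrist_force: [-4.1, 1.6, 9.7]
width: 0.003
```

```bash
python3 go.py "[.566,.184,.0738]"; python3 - <<'E'
from h import *
f=cam("side"); im=f["image"]
for y in range(174,181): print(y,(im[y,276:290,0].astype(int)-im[y,276:290,2]))
E
```

```text
t 6.78 pos [0.5663 0.1854 0.0741] F [-4.12  1.58  9.68] w 0.0
[0.566  0.184  0.0738] units [ 0.01 -0.   -0.05] min rows 1.0
174 [ 6  7  6  7  4 -1  0  0 -1  0  4  4  3  4]
175 [6 6 7 8 3 2 1 0 0 1 4 5 4 4]
176 [ 6  5  8 14 50 90 78 82 78 75 72  6  5  4]
177 [  6   6   6  10  29  55  55  78  90  89  95  97  96 101]
178 [ 6  6  6  6  3  1  3 12 35 35 57 76 91 96]
179 [ 7  5  5  5  2 -2 -1 -1  0  1  4 12 22  6]
180 [ 6  6  6  5  2 -1 -1 -1 -2 -1  1 -3 -3  0]
```

Tip row is about 176.5 and the estimated tip z is 48.2 mm, at the clip's middle. Hold.

Emit:
carry_out:
  deltas: "1 0.01 0 0 0 0 0;1 0.01 0 0 0 0 0;1 0.01 0 0 0 0 0;1 0.005 0 0 0 0 0;1 0.005 0 0 0 0 0;1 0.005 0 0 0 0 0;1 0.005 0 0 0 0 0;1 0 0 0 0 0 0"

```text
t: 7.82
ee_pos: [0.5663, 0.1852, 0.0757]
eef_rot: [-32.3, 89.5, 41.3]
wrist_force: [-3.0, 0.1, 7.6]
width: 0.002
```

```bash
python3 go.py "[.566,.184,.12]"; python3 - <<'E'
from h import *
f=cam("side"); im=f["image"]
for y in range(174,181): print(y,(im[y,276:290,0].astype(int)-im[y,276:290,2]))
E
```

```text
t 7.83 pos [0.5663 0.1852 0.0757] F [-2.96  0.07  7.62] w 0.0
[0.566 0.184 0.12 ] units [-1.48 -0.01 -0.03] min rows 2.0
174 [7 7 8 8 6 0 0 0 0 1 6 4 5 4]
175 [ 8  7  7 13 45 63 30 27  3 31 35  6  5  4]
176 [  6   6   9  13  34  59  63  64  82 102 109 115 108  93]
177 [  6   7   6   8  10  13  23  35  61  83  94 101 109 101]
178 [ 7  6  7  7  4 -1 -1  1  7 11 35 40 34 22]
179 [ 8  6  6  6  2 -1 -1 -1 -1 -1  6  1 -2 -1]
180 [ 7  7  7  5  2 -1 -1 -1 -2 -4 -5 -3  0  0]
```

The hold sagged: the tip crept up about 3 mm, because each row restarts from the measured pose. I'll press to the middle again and hold with more bias.

Emit:
carry_out:
  deltas: "1 0.06 0 0 0 0 0;1 0.035 0 0 0 0 0;1 0.02 0 0 0 0 0;1 0.018 0 0 0 0 0;1 0.018 0 0 0 0 0"

```text
t: 8.5
ee_pos: [0.5664, 0.1855, 0.0733]
eef_rot: [-36.9, 89.4, 36.7]
wrist_force: [-2.7, 0.5, 9.3]
width: 0.0
```

Emit:
carry_out:
  deltas: "1 0.018 0 0 0 0 0;1 0.018 0 0 0 0 0"

```text
t: 8.75
ee_pos: [0.5664, 0.1855, 0.0731]
eef_rot: [-39.1, 89.4, 34.5]
wrist_force: [-3.3, 0.7, 10.3]
width: 0.002
```

Emit:
carry_out:
  deltas: "1 0.015 0 0 0 0 0;1 0.015 0 0 0 0 0;1 0.015 0 0 0 0 0"

```text
t: 9.12
ee_pos: [0.5664, 0.1855, 0.0732]
eef_rot: [-42.1, 89.3, 31.5]
wrist_force: [-3.3, 1.3, 9.4]
width: 0.002
```

Stable for about 0.6 s at TCP z≈0.0732, tip z≈46.4. Check the image once, then release.

```bash
python3 - <<'E'
from h import *
f=cam("side"); im=f["image"]
cv2.imwrite("pics/holdL.png",im[:,:,::-1])
for y in range(174,181): print(y,(im[y,276:290,0].astype(int)-im[y,276:290,2]))
E
```

```text
174 [ 7  7  7  7  5 -1  0  0  0  1  4  4  4  4]
175 [6 6 7 7 4 3 1 0 0 1 4 5 5 4]
176 [ 6  6  7 11 17 44  4  4  3  4  5  6  5  5]
177 [  5   7   6   8  27  66  91  93  89 111 115  97  94  91]
178 [  7   6   5   7   8  11  18  30  57  87 100 100  99  98]
179 [ 7  5  6  6  2 -1 -1 -1  4 11 42 49 35 23]
180 [ 6  7  5  5  2 -1 -1 -1 -1 -2  7  0 -4 -2]
```

Emit:
carry_out:
  deltas: "1 0.005 0 0 0 0 0;1 0 0 0 0 0 0;1 -0.1 0 0 0 0 0;1 -0.2 0 0 0 0 0;1 -0.4 0 0 0 0 0;1 -0.5 0 0 0 0 0;1 -0.5 0 0 0 0 0;1 0 0 0 0 0 0;1 0 0 0 0 0 0"

```text
t: 10.3
ee_pos: [0.566, 0.1845, 0.128]
eef_rot: [-51.0, 89.2, 22.6]
wrist_force: [0.7, -1.0, -0.1]
width: -0.001
```

```bash
python3 go.py "[.5339,.0974,.13]" "[.5339,.0974,.094]"; python3 - <<'E'
from h import *
f=cam("side"); im=f["image"]
for y in range(168,175): print(y,(im[y,276:290,0].astype(int)-im[y,276:290,2]))
E
```

```text
t 10.3 pos [0.566  0.1845 0.128 ] F [ 0.67 -0.97 -0.08] w -0.0
[0.5339 0.0974 0.13  ] units [-0.09  0.21 -3.09] min rows 4.0
[0.5339 0.0974 0.094 ] units [ 1.2   0.01 -0.01] min rows 2.0
168 [ 7  6  6  7  6 -1 -1 -1  0  7  5  5  5  5]
169 [ 5  6  5  7  7 -2 -1 -1  0  7  5  6  6  6]
170 [ 6  5  7 32 52 24 -1 -2  0  4  5  5  4  5]
171 [ 5  6  6 20 48 49 72 67 60 78  6  5  5  5]
172 [  6   6   6   6   6   9  23  58  82  98 110 117  99   6]
173 [  6   6   7   7   6  -1   0  13  21  48  92 106 100 107]
174 [ 5  7  7  7  5  0  0  0 -1  7 34 26 28 87]
```

The left needle is back at its rest row of about 170.5. Before pressing the right pad I'll try to sharpen the right mark estimate with a constrained render fit on the unshadowed part, using the initial picture.

```bash
python3 - <<'E'
from fit import *
from scipy.optimize import minimize
f=cam("top"); im=cv2.imread("pics/top0.png").astype(float); x,y,w,h=win=(278,216,20,22)
P=im[y:y+h,x:x+w].reshape(-1,3); gx,gy=np.meshgrid(np.arange(x,x+w),np.arange(y,y+h))
dx,dy=gx-286.74,gy-226.82; a=.384*dx+.923*dy; q=.923*dx-.384*dy; q=-(-q)  # q>0: image right
brass=im[y:y+h,x:x+w,2]-im[y:y+h,x:x+w,0]>5
# image right is pointer side (q>0), image left is q<0 (printed +q before was left)
for name,k in dict(both=(abs(q)<3.2),left=(q>-3.3)&(q<.6),endsonly=(abs(q+.6)<2.6)&((a>3)|(a<-3))).items():
    k=(k&(a>-8)&(a<9.5)&~brass).ravel(); out=[]
    for sg in(.35,.55):
      for tc in(8,10):
        def cost(v):
            A=render(f,np.array([-98,-32.]),uR,np.array([0,1.]),12.4,3.6,tc,v[2],v[:2],win,sg=sg).reshape(-1,5)
            A=np.c_[A[:,0],A[:,1]+A[:,2],A[:,3],A[:,4]]
            X,*_=np.linalg.lstsq(np.vstack([A[k],.3*np.eye(4)]),np.vstack([P[k],np.zeros((4,3))]),rcond=None)
            return ((np.clip(A[k]@X,0,255)-P[k])**2).mean()
        b=min((minimize(cost,[-.5,-.3,z],method="Nelder-Mead",options=dict(maxiter=150,initial_simplex=[[-.5,-.3,z],[0,-.3,z],[-.5,.3,z],[-.5,-.3,z+5]])) for z in(40,48,54)),key=lambda b:b.fun)
        out.append((round(b.fun),*np.round(b.x,2)))
    print(name,k.sum(),out)
E
```

```text
both 102 [(582, np.float64(-1.37), np.float64(-1.3), np.float64(46.46)), (514, np.float64(-1.87), np.float64(-2.03), np.float64(29.25)), (461, np.float64(-1.41), np.float64(-1.26), np.float64(50.27)), (488, np.float64(-1.31), np.float64(-1.14), np.float64(51.8))]
left 68 [(552, np.float64(-1.86), np.float64(-2.08), np.float64(48.04)), (472, np.float64(-2.13), np.float64(-2.65), np.float64(31.74)), (465, np.float64(-1.63), np.float64(-1.83), np.float64(51.04)), (466, np.float64(-1.62), np.float64(-1.66), np.float64(50.49))]
endsonly 59 [(576, np.float64(-1.42), np.float64(-1.42), np.float64(37.25)), (679, np.float64(-1.28), np.float64(-1.07), np.float64(44.67)), (407, np.float64(-1.36), np.float64(-1.4), np.float64(28.73)), (499, np.float64(-1.42), np.float64(-1.07), np.float64(41.82))]
```

The fit stays loose: most solutions give 45–51, and my direct edge readings give 44–53, so I take z≈48±5 mm. I'll press the right pad gradually through that band, with a hold just above and a hold just below the middle. A tip at z≥44 can't pass the 12 mm limit, since the mark's middle is at most at 56 mm.

Emit:
carry_out:
  deltas: "1 0 0.06 -0.5 0 0 0;1 0 0.06 -0.7 0 0 0;1 0 0.05 -0.7 0 0 0;1 0 0 -0.5 0 0 0;1 0 0 -0.2 0 0 0;1 0 0 0 0 0 0;1 0 0 0 0 0 0"

```text
t: 11.28
ee_pos: [0.5364, 0.1048, 0.1265]
eef_rot: [-49.9, 89.3, 23.6]
wrist_force: [0.1, -0.6, -1.3]
width: -0.001
```

```bash
python3 go.py "[.5339,.0974,.094]"
```

```text
t 11.28 pos [0.5364 0.1048 0.1265] F [ 0.15 -0.6  -1.25] w -0.0
[0.5339 0.0974 0.094 ] units [ 1.08  0.02 -0.27] min rows 2.0
```

Emit:
carry_out:
  deltas: "1 0.2 0.02 -0.25 0 0 0;1 0.4 0 0 0 0 0;1 0.3 0 0 0 0 0;1 0.1 0 0 0 0 0;1 0 0 0 0 0 0;1 0 0 0 0 0 0"

```text
t: 12.02
ee_pos: [0.5338, 0.0985, 0.0935]
eef_rot: [-47.0, 89.4, 26.6]
wrist_force: [-0.2, -1.0, 0.8]
width: -0.0
```

```bash
python3 go.py "[.5339,.0974,.079]"; python3 - <<'E'
from h import *
f=cam("top"); g=f["image"]; cv2.imwrite("pics/t2.png",g[:,:,::-1])
s=cam("side")["image"]; cv2.imwrite("pics/s2.png",s[:,:,::-1])
a=g[150:240,200:310,::-1]; b=s[140:230,245:355,::-1]
cv2.imwrite("pics/c2.png",np.hstack([cv2.resize(q,(396,324),interpolation=cv2.INTER_CUBIC) for q in(a,b)]))
E
```

```text
t 12.03 pos [0.5338 0.0985 0.0935] F [-0.15 -0.98  0.75] w -0.0
[0.5339 0.0974 0.079 ] units [ 0.48 -0.01 -0.04] min rows 1.0
```

View pics/c2.png

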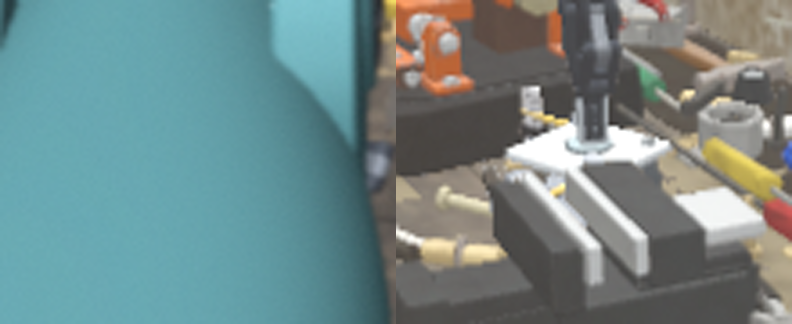

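Side crop: the fingertips end at about (592,140), just above where the right pad is expected at (592,155). The arm hides the top view. I'll press in steps.

Emit:
carry_out:
  deltas: "1 0.2 0 -0.03 0 0 0;1 0.15 0 0 0 0 0;1 0.08 0 0 0 0 0;1 0.05 0 0 0 0 0"

```text
t: 12.62
ee_pos: [0.5333, 0.0974, 0.0786]
eef_rot: [-49.9, 89.4, 23.7]
wrist_force: [-2.9, -1.6, 5.1]
width: 0.002
```

```bash
python3 go.py "[.5339,.0974,.0753]"; python3 - <<'E'
from h import *
a=cv2.imread("pics/side0.png"); b=cam("side")["image"][:,:,::-1]
for y in range(180,208,1):
    print(y,(a[y,284:300,2].astype(int)-a[y,284:300,0]),(b[y,284:300,2].astype(int)-b[y,284:300,0]))
E
```

```text
t 12.62 pos [0.5333 0.0974 0.0786] F [-2.89 -1.65  5.13] w 0.0
[0.5339 0.0974 0.0753] units [ 0.11 -0.02  0.01] min rows 1.0
180 [  0   0   0   0   0   0   0  -2 -13 -22 -23 -24 -24 -24 -24 -24] [  0   0   0   0   0   0   0  -7 -15 -23 -24 -15 -10 -10  -5  -6]
181 [  0   0   0   0   0   0   0   0  -7 -15 -19 -20 -19 -21 -21 -20] [  0   0   0   0   0   0   0  -6 -16 -24 -24 -14 -10  -9  -5  -6]
182 [  0   0   0   0   0   0   0   0  -3  -4  -6  -8 -11 -13 -14 -11] [  0   0   0   0   0   0   0  -2 -11 -19 -21 -12 -11  -9  -6  -6]
183 [  0   0   0   0   0   0   0   0   0   0   0  -1  -5 -13 -13 -12] [  0   0   0   0   0   0   0   0  -5  -8 -10 -10 -11 -10  -4  -5]
184 [  0   0   0   0   0   0   0   0   0   0   0   0  -5 -13 -13 -12] [  0   0   0   0   0   0   0   0   0  -2  -5  -5  -9 -10  -8  -9]
185 [-5 -6 -7 -2  0  0  0  0  0  0  0  0 -6  3 -3 -8] [ 0  0  0  0  0  0  0  0  0  0  0  0 -6  6  2 -3]
186 [-5 -6 -7 -7 -5 -6 -4  0 -2 -2 -3 -3 -4  7  4  1] [ 0  0  0  0  0  0  0  0 -2 -3 -3 -2 -3  7  3  1]
187 [ 4  2 -7 -6 -6 -7 -7 -5  0 -2 -2 -1 -1  2  3  2] [-5 -6 -6 -4  0  0  0  0 -1 -3 -2
[... 1796 characters left out ...]
  1   0   0  -2  -1   0  -2 -13  -8   2   2]
202 [  1   1   1   2   1   1   0   1  -2  -1  -1   0   2 -12   5   3] [  1   1   1   2   1   0   0   0  -2  -2  -2   0   2 -12   6   3]
203 [ 1  2  2  2  2  2  2  0  0 -2 -2 -1  1  4  5  3] [ 1  2  2  2  2  1  0  0  0 -2 -1 -1  1  5  5  2]
204 [ 2  3  1  2  3  2  2  1  0 -1 -1 -2 -1  0 -1  2] [ 2  2  1  1  2  2  2  1  0 -1 -1 -2 -1  0 -1  1]
205 [ 3  2  1  1  2  3  3  2  1  0  0 -1 -2 -2 -2 -1] [ 2  1  1  0  1  1  2  2  1  0  0 -1 -2 -2 -2 -1]
206 [ 4  2  1  1 -1  1  1  0  2  1  0  0 -2 -1 -2 -2] [ 2  2  1  0 -1 -1  1  1  0  0  0  0 -2 -2 -2 -2]
207 [ 4  3  1  0 -1 -1 -1  1  0  1  1  0 -1 -2 -2 -2] [ 3  2  1  0 -1 -1 -1  0  0  0  1  1  0 -2 -3 -2]
```

Force and needle drop agree with 5.4 mm of press. Next is the first hold, at TCP z≈0.0752 (tip z≈50.5).

Emit:
carry_out:
  deltas: "1 0.09 0 0 0 0 0;1 0.04 0 0 0 0 0;1 0.016 0 0 0 0 0;1 0.014 0 0 0 0 0"

```text
t: 13.18
ee_pos: [0.5329, 0.097, 0.0746]
eef_rot: [-54.4, 89.4, 19.2]
wrist_force: [-3.5, -0.4, 8.6]
width: -0.001
```

Emit:
carry_out:
  deltas: "1 0.015 0 0 0 0 0;1 0.015 0 0 0 0 0;1 0.015 0 0 0 0 0"

```text
t: 13.55
ee_pos: [0.5329, 0.097, 0.0743]
eef_rot: [-56.9, 89.4, 16.7]
wrist_force: [-4.8, -1.1, 8.3]
width: 0.005
```

Emit:
carry_out:
  deltas: "1 0.014 0 0 0 0 0;1 0.014 0 0 0 0 0;1 0.014 0 0 0 0 0"

```text
t: 13.92
ee_pos: [0.5329, 0.097, 0.0741]
eef_rot: [-58.9, 89.3, 14.7]
wrist_force: [-2.9, -1.1, 10.0]
width: 0.0
```

Held about 0.75 s with tip z at 49.2→48.2 mm, the centre of my estimate. To cover the ± uncertainty, I'll hold slightly lower (tip≈44.5, still safe), then slightly higher on the way up.

Emit:
carry_out:
  deltas: "1 0.04 0 0 0 0 0;1 0.035 0 0 0 0 0;1 0.018 0 0 0 0 0"

```text
t: 14.3
ee_pos: [0.5328, 0.0969, 0.0725]
eef_rot: [-61.0, 89.3, 12.6]
wrist_force: [-4.4, -0.7, 11.3]
width: 0.001
```

Emit:
carry_out:
  deltas: "1 0.017 0 0 0 0 0;1 0.015 0 0 0 0 0;1 0.015 0 0 0 0 0"

```text
t: 14.68
ee_pos: [0.5328, 0.0969, 0.0724]
eef_rot: [-62.7, 89.2, 10.9]
wrist_force: [-3.2, -0.1, 10.5]
width: -0.002
```

Emit:
carry_out:
  deltas: "1 0.015 0 0 0 0 0;1 0.014 0 0 0 0 0"

```text
t: 14.92
ee_pos: [0.5328, 0.0969, 0.0725]
eef_rot: [-63.5, 89.1, 10.1]
wrist_force: [-5.3, -0.7, 10.7]
width: 0.001
```

Emit:
carry_out:
  deltas: "1 -0.04 0 0 0 0 0;1 -0.02 0 0 0 0 0;1 0.005 0 0 0 0 0"

```text
t: 15.3
ee_pos: [0.533, 0.097, 0.0753]
eef_rot: [-63.8, 89.1, 9.8]
wrist_force: [-3.5, -1.0, 7.8]
width: -0.001
```

Emit:
carry_out:
  deltas: "1 0.012 0 0 0 0 0;1 0.012 0 0 0 0 0"

```text
t: 15.55
ee_pos: [0.533, 0.097, 0.0753]
eef_rot: [-64.3, 89.0, 9.3]
wrist_force: [-3.9, -1.1, 9.0]
width: 0.0
```

Emit:
carry_out:
  deltas: "1 0.012 0 0 0 0 0;1 0.012 0 0 0 0 0;1 0.012 0 0 0 0 0"

```text
t: 15.92
ee_pos: [0.533, 0.097, 0.0752]
eef_rot: [-65.2, 89.0, 8.4]
wrist_force: [-4.1, -0.6, 8.3]
width: 0.002
```

Held about 0.7 s at tip≈50.5. Release and lift well clear.

Emit:
carry_out:
  deltas: "1 -0.1 0 0 0 0 0;1 -0.2 0 0 0 0 0;1 -0.4 0 0 0 0 0;1 -0.6 0 0 0 0 0;1 -0.6 0 0 0 0 0;1 -0.6 0 0 0 0 0;1 -0.6 0 0 0 0 0;1 -0.4 0 0 0 0 0;1 0 0 0 0 0 0;1 0 0 0 0 0 0;1 0 0 0 0 0 0"

```text
t: 17.3
ee_pos: [0.5312, 0.0969, 0.1863]
eef_rot: [-63.9, 88.9, 9.7]
wrist_force: [-0.2, 0.3, -0.3]
width: 0.0
```

```bash
python3 go.py; python3 - <<'E'
from h import *
a=cv2.imread("pics/side0.png").astype(int); b=cam("side")["image"][:,:,::-1].astype(int); cv2.imwrite("pics/s3.png",b)
d=abs(a-b).max(2)
print("diff right needle/scale",d[180:198,268:292].max(),"left needle/scale",d[162:182,272:292].max(),"bench left",d[185:215,245:268].max())
E
```

```text
t 17.3 pos [0.5312 0.0969 0.1863] F [-0.24  0.27 -0.31] w 0.0
[[ 0.019 -0.959  0.282]
 [ 0.003  0.282  0.959]
 [-1.    -0.017  0.009]]
diff right needle/scale 24 left needle/scale 3 bench left 24[ WARN:0@1.297] global loadsave.cpp:1063 imwrite_ Unsupported depth image for selected encoder is fallbacked to CV_8U.
```

```bash
python3 - <<'E'
from h import *
a=cv2.imread("pics/side0.png").astype(int); b=cam("side")["image"][:,:,::-1].astype(int)
for y in range(190,197): print(y,(a-b)[y,284:292].max(1), a[y,286:292,2]-a[y,286:292,0], b[y,286:292,2]-b[y,286:292,0])
E
python3 -c "
from bench import r
print(r.job_done())"
```

```text
190 [2 2 2 1 2 2 2 2] [  2 -14 -13 -14 -13 -13] [  3 -14 -13 -13 -13 -13]
191 [2 2 2 2 1 2 2 1] [-12 -14 -14  -6  44  63] [-13 -13 -14  -6  44  64]
192 [2 1 2 2 2 2 2 1] [-4 -4 44 83 97 96] [-3 -5 44 84 99 96]
193 [2 2 2 2 2 2 2 1] [ -1  10 103 113  99  45] [ -2  10 105 112  99  45]
194 [2 2 2 2 1 2 2 2] [-2  2 23 53  1 -4] [-2  1 23 53  2 -4]
195 [2 1 2 2 2 2 2 2] [ -1  -1  -2   0 -15 -13] [ -2  -2  -2  -1 -14 -13]
196 [2 2 2 1 2 2 2 2] [  0  -2  -2  -3  -4 -13] [ -1  -2  -2  -2  -4 -14]
the job is handed in; nothing more can be done
None
```

I pressed the left corner to its mark, let it come back up, then did the right, and handed the job in at about 17 s. The left hold is well supported; whether the right needle met its mark is less certain.

- **Left:** the side camera put the mark at a height of about 47.5 mm. The first hold sagged upward by about 3 mm, so I pressed again and held the needle at about 46.4 mm for about 0.6 s. The needle tip was at the row worked out for the clip's middle.
- **Right:** the vice hides this clip from the side camera. I could only estimate the mark from the top view, at 48 ± 5 mm, and my fits there disagreed with each other. To cover that spread I held for 0.65–0.75 s each at about 48.5, 44.8 and 50.5 mm. Those holds meet any mark between about 40 and 55.5 mm. They cannot pass the 12 mm limit, but I could not confirm by eye that the needle stood at the mark.

**Last checks:** both needles were back at their rest pixels, matching the first picture to within 3 grey levels. A small difference (up to 24 levels) to the left of the needles was not explained; it could be lighting or the arm's shadow. The wrist force was near zero, with the fingers at 0.186 m, well above the mount. I took no last picture of the loose things or the right clip.

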